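# Join a knock-down boot shelf with its cam lock

### The job

Join the two halves of the white-faced plywood boot shelf lying on the bench: slide the loose half along its guides up to the fixed half until you feel the sprung buffers and the bolt head stands in the open mouth of the cam, then swing the cam clockwise by its peg, about half a turn, so that the hook draws the joint fully shut and snug. Stop as soon as it pulls up tight, since forcing it further tears the bolt out, then let go; leave the other tack on the bench where it lies.

Things in the scene. Friction and masses are not known exactly. Their poses are not given: they have to be found in the camera images.
- base: The fixed white-faced plywood half of the shelf (18 x 125 x 160 mm) with 26 mm high wooden guides on both sides, outer faces at y = +-95 mm, screwed to the bench. Origin on the cam's axis at bench level, z up. Its x axis is the joining direction: the loose half lies on the -x side and slides towards +x, between the guides. The fixed board reaches from x = -52 mm (seam edge) to x = +73 mm.
- seam (a point): Middle of the top of the fixed half's seam edge, 18 mm above the bench. Two 8 mm sprung buffer pins stand 6 mm out of this edge, 50 mm to either side; together they push back with about 3 N when first touched and 7 N when fully pressed in.
- board: The loose half of the shelf: white-faced plywood 130 (along x) x 156 x 18 mm, captive between the guides, sliding along the base's x only, with about 3 N of friction. Origin at bench level in the middle of its seam edge, axes as the base's.
- board_edge (a point): Middle of the top of the loose half's seam edge, 18 mm above the bench. The joint is shut when this point meets the seam (x = -52 mm in the base's frame); it starts 25 to 45 mm short of that.
- bracket_top (a point): Top of the dark steel bolt bracket on the loose half (30 x 30 x 28 mm, top 46 mm above the bench). From it a steel bolt 8 mm thick runs level, 42 mm above the bench, towards the cam; its head is an 8 mm pin hanging down from its end, which goes into the cam's mouth. How far the bolt is screwed in differs each time by +-2.2 mm, and so does the cam angle at which it pulls tight.
- cleat_top (a point): Middle of the top of the wooden cleat on the loose half: 22 mm thick along the base's x, 90 mm long along its y, 35 mm high, standing on the board (top at 53 mm above the bench). It can be pinched across its 22 mm or pushed.
- cam: The steel cam: an 80 mm disc on an upright axis, on it a 12 mm high spiral hook wall (inside radius narrowing from 36 mm at its tip by about 3 mm per radian), above it a flat arm 16 mm wide (top 57 mm above the bench) with an upright round peg. Origin on its axis at bench level. It starts with the hook's mouth open towards the bolt, ready, and turns clockwise seen from above.
- cam_axis (a point): A point on the cam's upright axis, 55 mm above the bench. Moving the peg along its circle takes about 1 N when free, 2 to 4 N while the hook draws the board in, then rises steeply within 0.3 rad once the joint is shut: 8 to 11 N is properly tight, above about 15 N (110 N on the bolt) the bolt tears out. These are felt while moving slowly; at rest friction takes part of the load. Friction keeps the cam where it is left.
- peg_top (a point): Centre of the top of the cam's round upright peg, a sleeve that spins freely on its pin: 16 mm diameter, 35 mm tall above the arm, top at 92 mm above the bench, 55 mm from the cam's axis. It starts on the side of the base's +y. It pulls tight after 2.5 to 4.6 rad of clockwise turning from the start.
- bucket_lid: Orange plastic bucket lid, 220 mm across, 16 mm high, lying loose; origin centre of underside. Leave it.
- hoof_pick: Steel hoof pick, 145 mm long, 12 mm high, lying loose; origin near mid-handle. Leave it.
- curry_comb: Black hard-plastic curry comb, round, 124 mm across, 20 mm high, lying loose with rings up; origin centre of underside. Leave it.
- feed_scoop: Stainless feed scoop, open box 150 x 100 x 70 mm with a 120 mm handle, lying loose; origin centre of the scoop's underside. Leave it.

How it is judged:
By the outcome, as a careful person would: the job done as asked, in the order asked, and still so for the second after the job is handed in, with the robot touching nothing.
It also fails if it takes over 70 s, if anything falls off the work surface, if the arm or the gripper's body presses on something with over 40 N, if the wrist force passes 120 N, or if a joint passes its speed limit or range.

### The arm

A 6-joint arm with a two-finger parallel gripper is mounted at the origin on the work surface. World frame = base frame: x ahead of the robot, y to its left, z up, the work surface at z = 0. Lengths are in m, angles in degrees, forces in N, time in s.
With the tool pointing down it reaches from about 0.35 to 0.875 m from the base axis. Payload 4.2 kg.
Tool frame: the origin (TCP) lies at the very end of the fingers, on their centre line; the grasp point (between the pads) lies 19 mm behind it (r.grip_point_offset is the distance from the TCP to the grasp point, in m); z points along the fingers, y is the line along which they close (so a half turn about z gives the same grasp; the last joint's range is limited). The gripper opens to 87 mm and grips with 3 to 60 N. Pads are 19 mm wide; open, the fingers measure 117 mm over their backs; the gripper's body (75 mm by 190 mm) begins 51 mm behind the grasp point.
Start: joints at [-62.246, 22.042, 0.453, 0, -68.411, -14.817], TCP at [0.14, -0.609, 0.223] pointing down, gripper open.
Joint ranges: [-179.83, 179.83], [-69.29, 118.12], [-61.27, 80.66], [-181.25, 117.63], [-171.15, -9.14], [-177.46, 177.46]. Speed limits (degrees/s): [159.86, 159.86, 180, 180, 180, 180].

### API

Orientations are given as a 3x3 rotation matrix whose columns are the frame's x, y, z axes.
In Python, from station import r, cams gives the robot as it stands. The module is installed in compiled form; this text tells all that it offers.
- The arm moves only by the shell command python3 -m handwheel 'ROWS'. ROWS is JSON, a list that holds one entry, the list of rows, each a list of 7 numbers: the turn, a rotation vector about the tool's x, y, z in units of 6 degrees (1.0 is 6 degrees), then the shift along the tool's x, y, z in m, then the finger opening in m, from 0 to 0.087. In form: [[[ax, ay, az, x, y, z, jaw], ...]]. A call has 1 to 12 rows; each row shifts and turns the commanded pose from where the row before left it, along the tool's axes as they then stand; what a row does not reach is not made up. A row lasts 1/10 s, in which the tool goes at most 50 mm and 8.59 degrees, less where a joint would pass 70% of its speed; a pose out of reach is approached as far as the arm can. A call with a gripper value outside its range is refused whole. The fingers move at their own pace and stop on an object; the grip force is fixed at half the most. Time passes only in rows, so rows that do not move let the fingers close. It gives the time, the measured TCP pose, the force, the opening and the grip force at its end, in the units of the state.
- r.sense(): the state, without advancing time (a new reading comes with each control period).
- cams.capture(name): name is "scene" or "top"; returns the picture (400x640x3 uint8, red, green, blue); there is no depth.
- cams.get_calibration(name): a dict with "camera_matrix" (3x3 intrinsics, pixels), "rvec" (rotation vector, rad) and "tvec" (3), from world to camera coordinates, as OpenCV has them. Camera axes: x right, y down, z forward; pixel columns grow to the right and rows downward; lengths in m; the calibration is good to about 2 mm. A picture is of the moment at which its call begins. get_calibration takes no time and is no camera call.
- r.finish_job(): hands the job in; it is judged then, once.
The state is a dict: "time_s": time; "joints": joint angles; "joint_velocities": joint speeds; "effort": joint torques, N m; "tcp_pos": TCP position; "ee_rot": TCP orientation; "wrist_force": force on the tool from outside, world axes, zero at the start; "moment": the same for the moment, N m; "gripper_width": opening from 0.0 (shut) to 1.0 (fully open); "gripper_force": force on a finger pad.
Only numpy, scipy, OpenCV 4.12 (cv2) and the standard library are available. Lean on these libraries where they do the work, as an engineer would, in place of code of your own. Each camera call takes 0.05 s, during which the arm holds its last target. There are 200 camera calls.

## Working session

There is one attempt and no reset: what is moved stays moved. The work goes in short steps, Python scripts to look and compute and a shell command to move; the robot and the scene stay as the last step left them, time stands still between calls to the robot, and variables do not carry over. Pictures are saved under pics/ and viewed, at most 10 in all, crops included, and the job is handed in when it is done.

```bash
mkdir -p pics
python3 - <<'E'
from station import r,cams
import cv2
for n in("scene","top"):
    cv2.imwrite(f"pics/{n}0.png",cams.capture(n)[:,:,::-1]); print(n,cams.get_calibration(n))
s=r.sense();print(s)
E
```

```text
scene {'camera_matrix': array([[397.99542725,   0.        , 323.73825035],
       [  0.        , 397.99542725, 198.46494735],
       [  0.        ,   0.        ,   1.        ]]), 'rvec': array([ 1.99385812,  1.03348468, -0.54760136]), 'tvec': array([-0.37715274, -0.21976639,  1.27330559])}
top {'camera_matrix': array([[373.60050593,   0.        , 320.70728469],
       [  0.        , 373.60050593, 198.55445808],
       [  0.        ,   0.        ,   1.        ]]), 'rvec': array([ 2.16451056, -2.13797003,  0.09529449]), 'tvec': array([0.05153742, 0.61534741, 0.96579817])}
{'time_s': 0.1, 'joints': array([-6.22460581e+01,  2.20877033e+01,  3.86591845e-01, -2.25779156e-02,
       -6.84097927e+01, -1.48175241e+01]), 'joint_velocities': array([ 0.07567569, -0.19207675,  0.24006941,  0.10992091,  0.06502652,
       -0.00986776]), 'effort': array([-2.08353499e-04, -3.91689384e+01,  1.87935001e+01,  4.23190758e+00,
        1.34701314e-02, -7.57362727e-05]), 'tcp_pos': array([ 0.13981422, -0.60861508,  0.22155493]), 'ee_rot': array([[-9.74651587e-01, -2.23727404e-01, -5.77110198e-04],
       [-2.23728104e-01,  9.74649777e-01,  1.88356188e-03],
       [ 1.41075917e-04,  1.96493234e-03, -9.99998060e-01]]), 'wrist_force': array([-0.06475751, -0.02556038, -0.11362717]), 'moment': array([-0.04683126, -0.00919347,  0.06049644]), 'gripper_force': 0.0, 'gripper_width': 1.0012568152089165}
```

View pics/scene0.png

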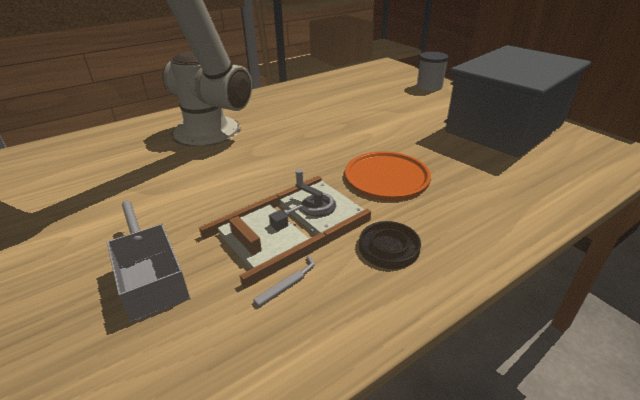

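View pics/top0.png

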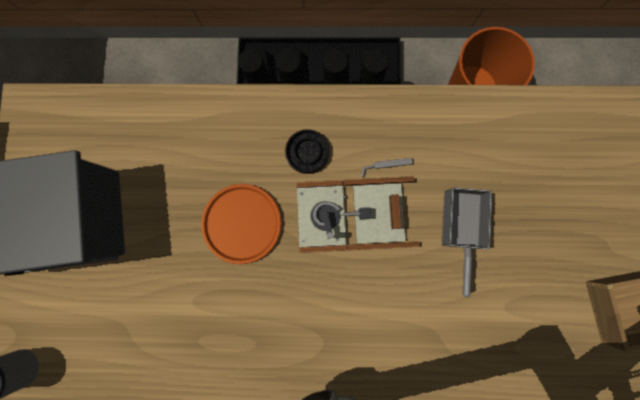

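The overview shows the shelf with its cam at top (325,215), cleat at (398,212) and loose half on the right (world -y); in the scene view the peg is at (300,178) and the cleat at (246,234). I'll crop both for measuring.

Run:
```python
import cv2
t=cv2.imread("pics/top0.png")[170:260,285:430]; s=cv2.imread("pics/scene0.png")[165:290,195:380]
cv2.imwrite("pics/topc.png",cv2.resize(t,None,fx=5.5,fy=5.5,interpolation=cv2.INTER_CUBIC))
cv2.imwrite("pics/scenec.png",cv2.resize(s,None,fx=4.3,fy=4.3,interpolation=cv2.INTER_CUBIC))
```

```text
(no output)
```

View pics/topc.png

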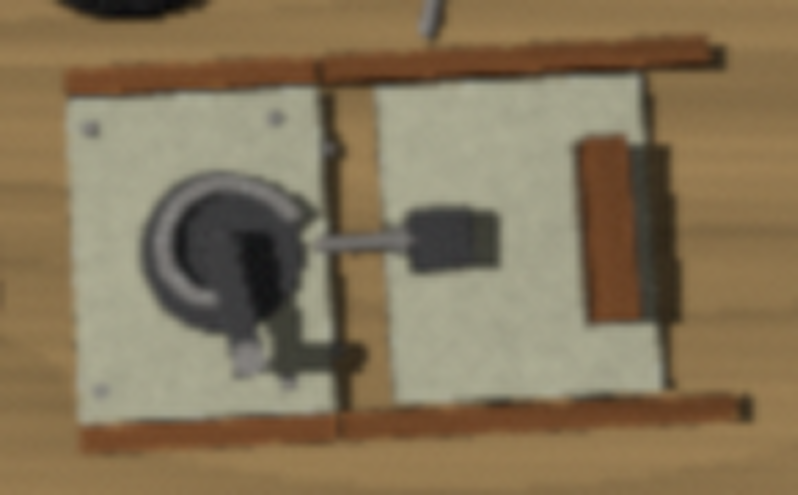

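View pics/scenec.png

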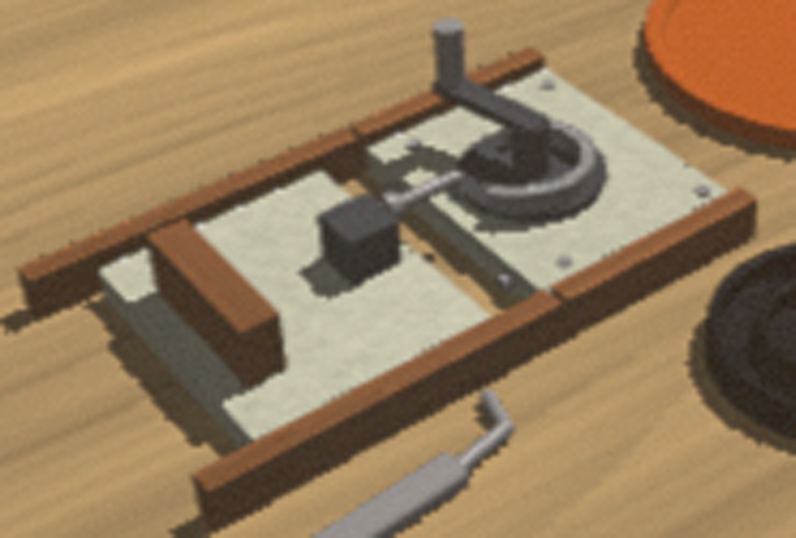

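```bash
cat > h.py <<'E'
import numpy as np,cv2
from station import r,cams
K={n:cams.get_calibration(n) for n in("scene","top")}
def ray(n,p):
    c=K[n];R=cv2.Rodrigues(c["rvec"])[0]
    u=cv2.undistortPoints(np.array([[p]],float),c["camera_matrix"],None)[0,0]
    return -R.T@c["tvec"],R.T@np.array([*u,1])
def onz(n,p,z):
    o,d=ray(n,p);return o+d*(z-o[2])/d[2]
def tri(pt,ps):
    P=[K[n]["camera_matrix"]@np.c_[cv2.Rodrigues(K[n]["rvec"])[0],K[n]["tvec"]] for n in("top","scene")]
    X=cv2.triangulatePoints(P[0],P[1],np.array(pt,float),np.array(ps,float)).ravel();return X[:3]/X[3]
E
cat > m.py <<'E'
from h import *
T=lambda u,v:((u+.5)/5.5-.5+285,(v+.5)/5.5-.5+170)
S=lambda u,v:((u+.5)/4.3-.5+195,(v+.5)/4.3-.5+165)
np.set_printoptions(precision=4,suppress=True)
for n,a,b in [("cleat",(609,229),(214,277)),("peg",(246,355),(449,26)),("bracket",(440,238),(362,218)),
 ("guideL far",(68,72),(755,203)),("guideL near",(82,452),(542,60)),("seam far",(320,88),(540,295)),("edge far",(376,86),(490,318)),("guide R near",(740,395),(22,270))]:
    print(n,tri(T(*a),S(*b)))
for n,a,z in [("gLf",(66,72),.026),("gLn",(80,452),.026),("gRf",(708,38),.026),("gRn",(740,396),.026),("seamf",(320,88),.018),("seamn",(338,412),.018),("edgef",(376,88),.018),("edgen",(395,403),.018),("cam",(222,252),.035),("peg",(246,355),.092),("cleat",(609,229),.053),("brk",(440,238),.046)]:
    print(n,onz("top",T(*a),z))
for n,a,z in [("sc peg",(449,26),.092),("cleat",(214,277),.053),("gRn",(22,270),.026),("gLf",(755,203),.026),("gRf",(196,480),.026),("gLn",(545,55),.026)]: print(n,onz("scene",S(*a),z))
E
python3 m.py
```

```text
cleat [ 0.5819 -0.137   0.0494]
peg [0.5185 0.0341 0.092 ]
bracket [ 0.5772 -0.0569  0.0445]
guideL far [0.6592 0.1252 0.0231]
guideL near [0.4737 0.1174 0.0162]
seam far [ 0.652  -0.0014  0.0198]
edge far [ 0.6528 -0.0298  0.0203]
guide R near [ 0.5039 -0.2024  0.0327]
gLf [0.6585 0.1257 0.026 ]
gLn [0.4723 0.1149 0.026 ]
gRf [ 0.6786 -0.1907  0.026 ]
gRn [ 0.5037 -0.2035  0.026 ]
seamf [ 0.653  -0.0003  0.018 ]
seamn [ 0.4932 -0.0102  0.018 ]
edgef [ 0.6533 -0.0281  0.018 ]
edgen [ 0.498 -0.038  0.018]
cam [0.5696 0.0472 0.035 ]
peg [0.519  0.0349 0.092 ]
cleat [ 0.5815 -0.1366  0.053 ]
brk [ 0.5768 -0.0572  0.046 ]
sc peg [0.518  0.0333 0.092 ]
cleat [ 0.5862 -0.1384  0.053 ]
gRn [ 0.495  -0.2009  0.026 ]
gLf [0.6621 0.1228 0.026 ]
gRf [ 0.6716 -0.1914  0.026 ]
gLn [0.4843 0.1157 0.026 ]
```

```bash
python3 -m handwheel '[[[0,0,0.775,0,0,0,0.06],[0,0,0.775,0,0,0,0.06],[0,0,0,-0.0315,0.0295,0,0.06],[0,0,0,-0.0315,0.0295,0,0.06],[0,0,0,-0.0315,0.0295,0,0.06],[0,0,0,-0.0315,0.0295,0,0.06],[0,0,0,-0.0315,0.0295,0,0.06],[0,0,0,-0.0315,0.0295,0,0.06],[0,0,0,-0.0315,0.0295,0,0.06],[0,0,0,-0.0315,0.0295,0,0.06],[0,0,0,-0.0315,0.0295,0,0.06],[0,0,0,-0.0315,0.0295,0,0.06]]]'; python3 -m handwheel '[[[0,0,0,-0.0315,0.0295,0,0.06],[0,0,0,-0.0315,0.0295,0,0.06],[0,0,0,-0.0315,0.0295,0.02,0.06],[0,0,0,-0.0315,0.0295,0.03,0.06],[0,0,0,-0.0315,0.0295,0.03,0.06],[0,0,0,0,0,0.03,0.06],[0,0,0,0,0,0,0.06],[0,0,0,0,0,0,0.06]]]'
python3 - <<'E'
from h import *
cv2.imwrite("pics/t1.png",cv2.resize(cams.capture("top")[150:270,280:440,::-1],None,fx=4,fy=4))
s=r.sense();print(s["tcp_pos"],s["ee_rot"])
E
```

```text
time_s: 1.3
tcp_pos: [0.4363, -0.2931, 0.2223]
ee_rot: [[-0.998, -0.063, -0.0], [-0.063, 0.998, 0.0], [0.0, 0.0, -1.0]]
wrist_force: [0.7, -1.1, -0.8]
gripper_width: 0.696
gripper_force: 0.0
time_s: 2.1
tcp_pos: [0.5802, -0.1409, 0.1154]
ee_rot: [[-0.998, -0.064, -0.002], [-0.064, 0.998, -0.001], [0.002, -0.001, -1.0]]
wrist_force: [0.6, 0.1, -0.0]
gripper_width: 0.69
gripper_force: 0.0
[ 0.58095745 -0.14124859  0.1167    ] [[-9.97994859e-01 -6.32808116e-02  1.34138391e-03]
 [-6.32817730e-02  9.97995464e-01 -6.86822796e-04]
 [-1.29523235e-03 -7.70330772e-04 -9.99998864e-01]]
```

View pics/t1.png

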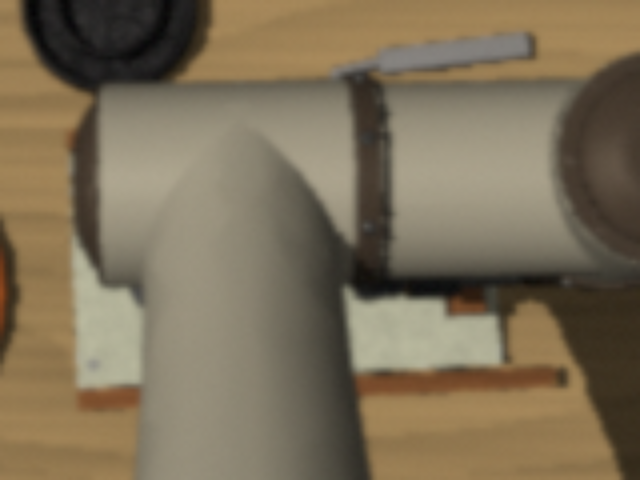

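The top view is covered by the arm (only the cleat's end shows at (468,300)), so I rely on the measured position. I'm descending and pinching the cleat.

```bash
python3 -m handwheel '[[[0,0,0,0,0.004,0.02,0.06],[0,0,0,0,0,0.02,0.06],[0,0,0,0,0,0.02,0.06],[0,0,0,0,0,0.015,0.06],[0,0,0,0,0,0.012,0.06],[0,0,0,0,0,0,0.06]]]';  python3 -m handwheel '[[[0,0,0,0,0,0,0.045],[0,0,0,0,0,0,0.032],[0,0,0,0,0,0,0.015],[0,0,0,0,0,0,0.015],[0,0,0,0,0,0,0.015],[0,0,0,0,0,0,0.015]]]'
```

```text
time_s: 2.75
tcp_pos: [0.5798, -0.1372, 0.0284]
ee_rot: [[-0.998, -0.062, -0.001], [-0.062, 0.998, 0.0], [0.001, 0.0, -1.0]]
wrist_force: [0.7, 0.3, 0.3]
gripper_width: 0.69
gripper_force: 0.0
time_s: 3.35
tcp_pos: [0.5804, -0.1369, 0.0287]
ee_rot: [[-0.998, -0.064, 0.0], [-0.064, 0.998, -0.001], [-0.0, -0.001, -1.0]]
wrist_force: [-0.3, -1.4, 1.0]
gripper_width: 0.249
gripper_force: 30.0
```

```bash
python3 -m handwheel '[[[0,0,0,0,0.003,0,0.015],[0,0,0,0,0.003,0,0.015],[0,0,0,0,0.003,0,0.015],[0,0,0,0,0.003,0,0.015],[0,0,0,0,0.003,0,0.015]]]';  python3 -m handwheel '[[[0,0,0,0,0.001,0,0.015],[0,0,0,0,0.001,0,0.015]]]'; for i in 1 2 3 4; do :; done; python3 -m handwheel '[[[0,0,0,0,0.001,0,0.015],[0,0,0,0,0.001,0,0.015]]]'; python3 -m handwheel '[[[0,0,0,0,0.001,0,0.015]]]'
```

```text
time_s: 3.85
tcp_pos: [0.5795, -0.1214, 0.0287]
ee_rot: [[-0.998, -0.064, 0.0], [-0.064, 0.998, -0.0], [-0.0, -0.0, -1.0]]
wrist_force: [-0.3, -3.4, 2.3]
gripper_width: 0.248
gripper_force: 30.0
time_s: 4.05
tcp_pos: [0.5793, -0.1194, 0.0287]
ee_rot: [[-0.998, -0.064, 0.0], [-0.064, 0.998, -0.0], [-0.0, -0.0, -1.0]]
wrist_force: [0.1, -2.8, 2.8]
gripper_width: 0.252
gripper_force: 30.0
time_s: 4.25
tcp_pos: [0.5792, -0.1176, 0.0287]
ee_rot: [[-0.998, -0.064, 0.0], [-0.064, 0.998, -0.0], [-0.0, -0.0, -1.0]]
wrist_force: [-1.1, -3.4, 3.3]
gripper_width: 0.253
gripper_force: 30.0
time_s: 4.35
tcp_pos: [0.5792, -0.1166, 0.0287]
ee_rot: [[-0.998, -0.063, 0.0], [-0.063, 0.998, -0.0], [-0.0, -0.0, -1.0]]
wrist_force: [-0.1, -3.4, 4.3]
gripper_width: 0.247
gripper_force: 30.0
```

Friction is about 3 N, with 20 mm travelled. I'll feel for the buffers.

```bash
python3 -m handwheel '[[[0,0,0,0,0.001,0,0.015]]]'|grep -E "pos|force: \[";python3 -m handwheel '[[[0,0,0,0,0.001,0,0.015]]]'|grep -E "pos|force: \["; python3 -m handwheel '[[[0,0,0,0,0.001,0,0.015]]]'|grep -E "pos|force: \["
```

```text
tcp_pos: [0.5791, -0.1156, 0.0287]
wrist_force: [-1.4, -3.2, 3.9]
tcp_pos: [0.579, -0.1146, 0.0287]
wrist_force: [-0.9, -6.2, 3.7]
tcp_pos: [0.579, -0.1141, 0.0287]
wrist_force: [-0.3, -7.8, 4.3]
```

Buffers felt at 22 mm of travel, as predicted. I'm releasing, lifting and going over the peg.

```bash
python3 -m handwheel '[[[0,0,0,0,0,0,0.05],[0,0,0,0,0,0,0.05],[0,0,0,0,0,0,0.05],[0,0,0,0,0,-0.01,0.05],[0,0,0,0,0,-0.02,0.05],[0,0,0,0,0,-0.03,0.05],[0,0,0,0,0,-0.03,0.05]]]'; python3 -m handwheel '[[[0,0,0,0.0085,0.0253,0,0.05],[0,0,0,0.0085,0.0253,0,0.05],[0,0,0,0.0085,0.0253,0,0.05],[0,0,0,0.0085,0.0253,0,0.05],[0,0,0,0.0085,0.0253,0,0.05],[0,0,0,0.0085,0.0253,0,0.05],[0,0,0,0,0,0,0.05],[0,0,0,0,0,0,0.05]]]'
python3 - <<'E'
from h import *
cv2.imwrite("pics/s2.png",cv2.resize(cams.capture("scene")[140:290,190:390,::-1],None,fx=4,fy=4,interpolation=cv2.INTER_CUBIC))
E
```

```text
time_s: 5.35
tcp_pos: [0.5786, -0.1134, 0.1196]
ee_rot: [[-0.998, -0.064, -0.001], [-0.064, 0.998, 0.0], [0.001, 0.0, -1.0]]
wrist_force: [-0.3, -0.1, 0.0]
gripper_width: 0.577
gripper_force: 0.0
time_s: 6.15
tcp_pos: [0.5184, 0.0351, 0.1191]
ee_rot: [[-0.998, -0.065, 0.001], [-0.065, 0.998, 0.0], [-0.001, 0.0, -1.0]]
wrist_force: [0.2, -0.4, 0.5]
gripper_width: 0.573
gripper_force: 0.0
```

View pics/s2.png

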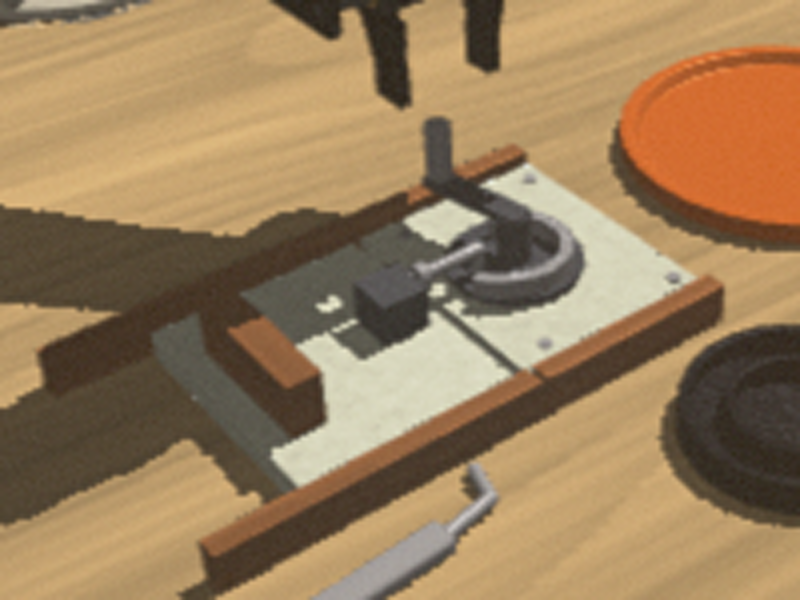

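The gap at crop (480,335) has narrowed to a few mm, the bolt head is in the mouth at (485,245), and the fingers (393,103) and (483,70) straddle the peg (437,122). I'm descending and gripping.

```bash
python3 -m handwheel '[[[0,0,0,0,0,0.015,0.05],[0,0,0,0,0,0.015,0.05],[0,0,0,0,0,0.015,0.05],[0,0,0,0,0,0.012,0.05],[0,0,0,0,0,0,0.05]]]'; python3 -m handwheel '[[[0,0,0,0,0,0,0.03],[0,0,0,0,0,0,0.02],[0,0,0,0,0,0,0.01],[0,0,0,0,0,0,0.01],[0,0,0,0,0,0,0.01],[0,0,0,0,0,0,0.01]]]'
```

```text
time_s: 6.7
tcp_pos: [0.5173, 0.0335, 0.0598]
ee_rot: [[-0.998, -0.062, -0.004], [-0.062, 0.998, -0.001], [0.004, -0.001, -1.0]]
wrist_force: [-0.2, 0.0, -1.3]
gripper_width: 0.574
gripper_force: 0.0
time_s: 7.3
tcp_pos: [0.5183, 0.0346, 0.0618]
ee_rot: [[-0.998, -0.064, 0.0], [-0.064, 0.998, -0.0], [-0.0, -0.0, -1.0]]
wrist_force: [-0.9, -1.1, 1.6]
gripper_width: 0.173
gripper_force: 30.0
```

Run:
```python
import numpy as np
f=np.radians(99.5-5*np.arange(56)); P=.0545*np.c_[np.sin(f),np.cos(f)]  # tool x=base y, tool y=base x
for i,d in enumerate(np.diff(P,axis=0)): print(f"{99.5-5*(i+1):.1f} [{d[0]:.4f},{d[1]:.4f}]",end="  ")
```

```text
94.5 [0.0006,0.0047]  89.5 [0.0002,0.0048]  84.5 [-0.0002,0.0047]  79.5 [-0.0007,0.0047]  74.5 [-0.0011,0.0046]  69.5 [-0.0015,0.0045]  64.5 [-0.0019,0.0044]  59.5 [-0.0022,0.0042]  54.5 [-0.0026,0.0040]  49.5 [-0.0029,0.0037]  44.5 [-0.0032,0.0035]  39.5 [-0.0035,0.0032]  34.5 [-0.0038,0.0029]  29.5 [-0.0040,0.0025]  24.5 [-0.0042,0.0022]  19.5 [-0.0044,0.0018]  14.5 [-0.0045,0.0014]  9.5 [-0.0047,0.0010]  4.5 [-0.0047,0.0006]  -0.5 [-0.0048,0.0002]  -5.5 [-0.0047,-0.0002]  -10.5 [-0.0047,-0.0007]  -15.5 [-0.0046,-0.0011]  -20.5 [-0.0045,-0.0015]  -25.5 [-0.0044,-0.0019]  -30.5 [-0.0042,-0.0022]  -35.5 [-0.0040,-0.0026]  -40.5 [-0.0037,-0.0029]  -45.5 [-0.0035,-0.0032]  -50.5 [-0.0032,-0.0035]  -55.5 [-0.0029,-0.0038]  -60.5 [-0.0025,-0.0040]  -65.5 [-0.0022,-0.0042]  -70.5 [-0.0018,-0.0044]  -75.5 [-0.0014,-0.0045]  -80.5 [-0.0010,-0.0047]  -85.5 [-0.0006,-0.0047]  -90.5 [-0.0002,-0.0048]  -95.5 [0.0002,-0.0047]  -100.5 [0.0007,-0.0047]  -105.5 [0.0011,-0.0046]  -110.5 [0.0015,-0.0045]  -115.5 [0.0019,-0.0044]  -120.5 [0.0022,-0.0042]  -125.5 [0.0026,-0.0040]  -130.5 [0.0029,-0.0037]  -135.5 [0.0032,-0.0035]  -140.5 [0.0035,-0.0032]  -145.5 [0.0038,-0.0029]  -150.5 [0.0040,-0.0025]  -155.5 [0.0042,-0.0022]  -160.5 [0.0044,-0.0018]  -165.5 [0.0045,-0.0014]  -170.5 [0.0047,-0.0010]  -175.5 [0.0047,-0.0006]
```

```bash
python3 -m handwheel '[[[0,0,0,0.0006,0.0047,0,0.01],[0,0,0,0.0002,0.0048,0,0.01],[0,0,0,-0.0002,0.0047,0,0.01],[0,0,0,-0.0007,0.0047,0,0.01]]]'; python3 -m handwheel '[[[0,0,0,-0.0011,0.0046,0,0.01],[0,0,0,-0.0015,0.0045,0,0.01],[0,0,0,-0.0019,0.0044,0,0.01],[0,0,0,-0.0022,0.0042,0,0.01]]]'
```

```text
time_s: 7.7
tcp_pos: [0.5169, 0.0539, 0.0617]
ee_rot: [[-0.998, -0.064, -0.001], [-0.064, 0.998, -0.0], [0.001, -0.0, -1.0]]
wrist_force: [-1.5, -1.1, 5.1]
gripper_width: 0.172
gripper_force: 30.0
time_s: 8.1
tcp_pos: [0.5221, 0.0721, 0.0617]
ee_rot: [[-0.998, -0.064, -0.001], [-0.064, 0.998, -0.0], [0.001, -0.0, -1.0]]
wrist_force: [-3.4, -0.5, 6.2]
gripper_width: 0.171
gripper_force: 30.0
```

```bash
cat > tab.py <<'E'
import numpy as np,sys
a0,st,n=map(float,sys.argv[1:]);f=np.radians(a0-st*np.arange(int(n)+1)); P=.055*np.c_[np.sin(f),np.cos(f)]
print(",".join(f"[0,0,0,{d[0]:.4f},{d[1]:.4f},0,0.01]" for d in np.diff(P,axis=0)))
E
python3 tab.py 60.5 5 24
```

```text
[0,0,0,-0.0025,0.0041,0,0.01],[0,0,0,-0.0029,0.0038,0,0.01],[0,0,0,-0.0032,0.0036,0,0.01],[0,0,0,-0.0035,0.0033,0,0.01],[0,0,0,-0.0038,0.0030,0,0.01],[0,0,0,-0.0040,0.0026,0,0.01],[0,0,0,-0.0042,0.0023,0,0.01],[0,0,0,-0.0044,0.0019,0,0.01],[0,0,0,-0.0046,0.0015,0,0.01],[0,0,0,-0.0047,0.0011,0,0.01],[0,0,0,-0.0048,0.0007,0,0.01],[0,0,0,-0.0048,0.0003,0,0.01],[0,0,0,-0.0048,-0.0002,0,0.01],[0,0,0,-0.0048,-0.0006,0,0.01],[0,0,0,-0.0047,-0.0010,0,0.01],[0,0,0,-0.0046,-0.0014,0,0.01],[0,0,0,-0.0044,-0.0018,0,0.01],[0,0,0,-0.0043,-0.0022,0,0.01],[0,0,0,-0.0041,-0.0025,0,0.01],[0,0,0,-0.0038,-0.0029,0,0.01],[0,0,0,-0.0036,-0.0032,0,0.01],[0,0,0,-0.0033,-0.0035,0,0.01],[0,0,0,-0.0030,-0.0038,0,0.01],[0,0,0,-0.0026,-0.0040,0,0.01]
```

```bash
python3 -m handwheel '[[[0,0,0,-0.0024,0.0042,-0.0005,0.01],[0,0,0,-0.0029,0.0038,0,0.01],[0,0,0,-0.0032,0.0036,0,0.01],[0,0,0,-0.0035,0.0033,0,0.01],[0,0,0,-0.0038,0.0030,0,0.01],[0,0,0,-0.0040,0.0026,0,0.01]]]'; python3 -m handwheel '[[[0,0,0,-0.0042,0.0023,0,0.01],[0,0,0,-0.0044,0.0019,0,0.01],[0,0,0,-0.0046,0.0015,0,0.01],[0,0,0,-0.0047,0.0011,0,0.01],[0,0,0,-0.0048,0.0007,0,0.01],[0,0,0,-0.0048,0.0003,0,0.01]]]'
```

```text
time_s: 8.7
tcp_pos: [0.5413, 0.0939, 0.0618]
ee_rot: [[-0.998, -0.063, -0.0], [-0.063, 0.998, 0.0], [0.0, 0.0, -1.0]]
wrist_force: [-3.8, 1.4, 2.7]
gripper_width: 0.175
gripper_force: 30.0
time_s: 9.3
tcp_pos: [0.5679, 0.1029, 0.0618]
ee_rot: [[-0.998, -0.063, -0.002], [-0.063, 0.998, -0.0], [0.002, -0.0, -1.0]]
wrist_force: [-5.0, 3.3, 2.0]
gripper_width: 0.174
gripper_force: 30.0
```

```bash
cat > f.py <<'E'
from h import *
C=np.array([.5716,.0481])
s=r.sense();d=(s["tcp_pos"][:2]-C);R=np.array([[-.063,.998],[-.998,-.063]])
b=R@d;F=R@s["wrist_force"][:2];u=b/np.hypot(*b);t=np.array([u[1],-u[0]])
print("t %.2f phi %.1f r %.2f resist %.2f radial %.2f Fz %.1f"%(s["time_s"],np.degrees(np.arctan2(b[1],b[0])),1e3*np.hypot(*b),-F@t,F@u,s["wrist_force"][2]))
E
python3 f.py
python3 -m handwheel '[[[0,0,0,-0.0024,0.0004,0,0.01],[0,0,0,-0.0024,0.0003,0,0.01],[0,0,0,-0.0024,-0.0001,0,0.01],[0,0,0,-0.0024,-0.0003,0,0.01]]]'>/dev/null;python3 f.py
python3 -m handwheel '[[[0,0,0,-0.0024,-0.0005,0,0.01],[0,0,0,-0.0024,-0.0005,0,0.01],[0,0,0,-0.0023,-0.0007,0,0.01],[0,0,0,-0.0023,-0.0007,0,0.01]]]'>/dev/null; python3 f.py
```

```text
t 9.30 phi 0.3 r 54.93 resist 4.75 radial 3.67 Fz 2.0
t 9.70 phi -9.4 r 55.08 resist 4.05 radial -0.84 Fz 2.9
t 10.10 phi -19.5 r 55.13 resist 4.53 radial -2.81 Fz 2.9
```

```bash
python3 tab.py -20 2.5 40
python3 -m handwheel '[[[0,0,0,-0.0022,-0.0013,0,0.01],[0,0,0,-0.0022,-0.0012,0,0.01]]]'>/dev/null;python3 f.py
python3 -m handwheel '[[[0,0,0,-0.0021,-0.0011,0,0.01],[0,0,0,-0.0021,-0.0012,0,0.01]]]'>/dev/null; python3 f.py
```

```text
[0,0,0,-0.0022,-0.0009,0,0.01],[0,0,0,-0.0022,-0.0010,0,0.01],[0,0,0,-0.0022,-0.0011,0,0.01],[0,0,0,-0.0021,-0.0012,0,0.01],[0,0,0,-0.0021,-0.0012,0,0.01],[0,0,0,-0.0020,-0.0013,0,0.01],[0,0,0,-0.0019,-0.0014,0,0.01],[0,0,0,-0.0019,-0.0015,0,0.01],[0,0,0,-0.0018,-0.0016,0,0.01],[0,0,0,-0.0017,-0.0017,0,0.01],[0,0,0,-0.0017,-0.0017,0,0.01],[0,0,0,-0.0016,-0.0018,0,0.01],[0,0,0,-0.0015,-0.0019,0,0.01],[0,0,0,-0.0014,-0.0019,0,0.01],[0,0,0,-0.0013,-0.0020,0,0.01],[0,0,0,-0.0012,-0.0021,0,0.01],[0,0,0,-0.0012,-0.0021,0,0.01],[0,0,0,-0.0011,-0.0022,0,0.01],[0,0,0,-0.0010,-0.0022,0,0.01],[0,0,0,-0.0009,-0.0022,0,0.01],[0,0,0,-0.0008,-0.0023,0,0.01],[0,0,0,-0.0007,-0.0023,0,0.01],[0,0,0,-0.0006,-0.0023,0,0.01],[0,0,0,-0.0005,-0.0024,0,0.01],[0,0,0,-0.0004,-0.0024,0,0.01],[0,0,0,-0.0003,-0.0024,0,0.01],[0,0,0,-0.0002,-0.0024,0,0.01],[0,0,0,-0.0001,-0.0024,0,0.01],[0,0,0,0.0001,-0.0024,0,0.01],[0,0,0,0.0002,-0.0024,0,0.01],[0,0,0,0.0003,-0.0024,0,0.01],[0,0,0,0.0004,-0.0024,0,0.01],[0,0,0,0.0005,-0.0024,0,0.01],[0,0,0,0.0006,-0.0023,0,0.01],[0,0,0,0.0007,-0.0023,0,0.01],[0,0,0,0.0008,-0.0023,0,0.01],[0,0,0,0.0009,-0.0022,0,0.01],[0,0,0,0.0010,-0.0022,0,0.01],[0,0,0,0.0011,-0.0022,0,0.01],[0,0,0,0.0012,-0.0021,0,0.01]
t 10.30 phi -25.0 r 55.12 resist 3.54 radial -2.53 Fz 2.1
t 10.50 phi -29.8 r 55.14 resist 4.97 radial -3.25 Fz 2.5
```

```bash
python3 -m handwheel '[[[0,0,0,-0.0018,-0.0012,0,0.01],[0,0,0,-0.0019,-0.0013,0,0.01]]]'>/dev/null;python3 f.py
python3 -m handwheel '[[[0,0,0,-0.0019,-0.0014,0,0.01],[0,0,0,-0.0019,-0.0015,0,0.01]]]'>/dev/null; python3 f.py
```

```text
t 10.70 phi -34.4 r 55.16 resist 4.37 radial -3.64 Fz 2.3
t 10.90 phi -39.5 r 55.14 resist 3.75 radial -3.06 Fz 2.9
```

```bash
python3 -m handwheel '[[[0,0,0,-0.0018,-0.0016,0,0.01],[0,0,0,-0.0017,-0.0016,0,0.01]]]'>/dev/null;python3 f.py
```

```text
t 11.10 phi -44.3 r 55.13 resist 4.09 radial -2.90 Fz 2.8
```

```bash
python3 -m handwheel '[[[0,0,0,-0.0014,-0.0020,0,0.01],[0,0,0,-0.0015,-0.0019,0,0.01]]]'>/dev/null;python3 f.py
python3 -m handwheel '[[[0,0,0,-0.0015,-0.0019,0,0.01],[0,0,0,-0.0014,-0.0019,0,0.01]]]'>/dev/null; python3 f.py
```

```text
t 11.30 phi -49.5 r 55.10 resist 4.12 radial -1.75 Fz 0.2
t 11.50 phi -54.5 r 55.10 resist 4.41 radial -2.37 Fz 0.0
```

```bash
python3 -m handwheel '[[[0,0,0,-0.0013,-0.0020,0,0.01],[0,0,0,-0.0012,-0.0021,0,0.01]]]'>/dev/null;python3 f.py
python3 -m handwheel '[[[0,0,0,-0.0012,-0.0021,0,0.01],[0,0,0,-0.0010,-0.0022,0,0.01]]]'>/dev/null; python3 f.py
```

```text
t 11.70 phi -59.8 r 55.07 resist 4.17 radial -0.16 Fz -0.4
t 11.90 phi -64.7 r 55.06 resist 4.26 radial 0.30 Fz -2.1
```

```bash
python3 -m handwheel '[[[0,0,0,-0.0010,-0.0022,0,0.01],[0,0,0,-0.0009,-0.0022,0,0.01]]]'>/dev/null;python3 f.py
```

```text
t 12.10 phi -69.9 r 55.00 resist 4.05 radial 0.23 Fz -2.9
```

```bash
python3 -m handwheel '[[[0,0,0,-0.0008,-0.0023,0,0.01],[0,0,0,-0.0007,-0.0023,0,0.01]]]'>/dev/null;python3 f.py
python3 -m handwheel '[[[0,0,0,-0.0006,-0.0023,0,0.01],[0,0,0,-0.0005,-0.0024,0,0.01]]]'>/dev/null; python3 f.py
```

```text
t 12.30 phi -74.9 r 55.04 resist 5.12 radial 1.29 Fz -3.4
t 12.50 phi -80.1 r 55.02 resist 3.76 radial 0.83 Fz -4.3
```

```bash
python3 -m handwheel '[[[0,0,0,-0.0004,-0.0024,0,0.01],[0,0,0,-0.0003,-0.0024,0,0.01]]]'>/dev/null;python3 f.py
```

```text
t 12.70 phi -85.1 r 55.02 resist 3.83 radial 1.15 Fz -4.5
```

```bash
python3 -m handwheel '[[[0,0,0,-0.0002,-0.0024,0.0005,0.01],[0,0,0,-0.0001,-0.0024,0,0.01]]]'>/dev/null;python3 f.py
python3 -m handwheel '[[[0,0,0,0.0,-0.0024,0,0.01],[0,0,0,0.0001,-0.0024,0,0.01]]]'>/dev/null; python3 f.py
```

```text
t 12.90 phi -90.2 r 55.07 resist 5.07 radial 0.64 Fz -3.0
t 13.10 phi -95.3 r 55.11 resist 3.98 radial -0.16 Fz -0.9
```

```bash
python3 -m handwheel '[[[0,0,0,0.0002,-0.0024,0,0.01],[0,0,0,0.0003,-0.0024,0,0.01]]]'>/dev/null;python3 f.py
```

```text
t 13.30 phi -100.3 r 55.13 resist 4.10 radial -0.47 Fz -0.5
```

```bash
python3 -m handwheel '[[[0,0,0,0.0005,-0.0024,0,0.01],[0,0,0,0.0006,-0.0023,0,0.01]]]'>/dev/null;python3 f.py
python3 -m handwheel '[[[0,0,0,0.0007,-0.0023,0,0.01],[0,0,0,0.0008,-0.0023,0,0.01]]]'>/dev/null; python3 f.py
```

```text
t 13.50 phi -105.1 r 55.17 resist 5.72 radial -0.65 Fz 1.3
t 13.70 phi -109.6 r 55.20 resist 7.09 radial -0.83 Fz -0.3
```

```bash
python3 -m handwheel '[[[0,0,0,0.0009,-0.0022,0,0.01],[0,0,0,0.0010,-0.0022,0,0.01]]]'>/dev/null;python3 f.py; python3 tab.py -116 2.5 24
```

```text
t 13.90 phi -114.1 r 55.28 resist 8.44 radial -1.49 Fz -1.9
[0,0,0,0.0011,-0.0021,0,0.01],[0,0,0,0.0012,-0.0021,0,0.01],[0,0,0,0.0013,-0.0020,0,0.01],[0,0,0,0.0014,-0.0020,0,0.01],[0,0,0,0.0015,-0.0019,0,0.01],[0,0,0,0.0015,-0.0018,0,0.01],[0,0,0,0.0016,-0.0018,0,0.01],[0,0,0,0.0017,-0.0017,0,0.01],[0,0,0,0.0018,-0.0016,0,0.01],[0,0,0,0.0018,-0.0016,0,0.01],[0,0,0,0.0019,-0.0015,0,0.01],[0,0,0,0.0020,-0.0014,0,0.01],[0,0,0,0.0020,-0.0013,0,0.01],[0,0,0,0.0021,-0.0012,0,0.01],[0,0,0,0.0021,-0.0011,0,0.01],[0,0,0,0.0022,-0.0010,0,0.01],[0,0,0,0.0022,-0.0009,0,0.01],[0,0,0,0.0023,-0.0008,0,0.01],[0,0,0,0.0023,-0.0007,0,0.01],[0,0,0,0.0023,-0.0006,0,0.01],[0,0,0,0.0023,-0.0005,0,0.01],[0,0,0,0.0024,-0.0004,0,0.01],[0,0,0,0.0024,-0.0003,0,0.01],[0,0,0,0.0024,-0.0002,0,0.01]
```

```bash
python3 -m handwheel '[[[0,0,0,0.0011,-0.0021,0,0.01]]]'>/dev/null;python3 f.py
python3 -m handwheel '[[[0,0,0,0.0007,-0.0010,0,0.01]]]'>/dev/null; python3 f.py
```

```text
t 14.00 phi -116.1 r 55.36 resist 9.41 radial -1.40 Fz -0.7
t 14.10 phi -117.5 r 55.28 resist 6.27 radial -1.04 Fz -1.3
```

```bash
python3 -m handwheel '[[[0,0,0,0.0008,-0.0013,0,0.01]]]'>/dev/null;python3 f.py
python3 -m handwheel '[[[0,0,0,0.0006,-0.0010,0,0.01]]]'>/dev/null; python3 f.py
```

```text
t 14.20 phi -118.7 r 55.35 resist 9.26 radial -1.60 Fz -3.1
t 14.30 phi -119.5 r 55.36 resist 8.96 radial -1.72 Fz -2.5
```

Properly tight at about 9 N. I'm easing off the arm's wind-up, releasing, lifting and checking.

```bash
python3 -m handwheel '[[[0,0,0,-0.0004,0.0008,0,0.01],[0,0,0,-0.0004,0.0008,0,0.01]]]'>/dev/null;python3 f.py
python3 -m handwheel '[[[0,0,0,0,0,0,0.025],[0,0,0,0,0,0,0.045],[0,0,0,0,0,0,0.045],[0,0,0,0,0,0,0.045],[0,0,0,0,0,-0.015,0.045],[0,0,0,0,0,-0.025,0.045],[0,0,0,0,0,-0.03,0.045],[0,0,0,0,0,-0.03,0.045],[0,0,0,0,0,-0.03,0.045]]]'
python3 -m handwheel '[[[0,0,0,0.03,-0.03,0,0.045],[0,0,0,0.03,-0.03,0,0.045],[0,0,0,0.03,-0.03,0,0.045],[0,0,0,0.03,-0.03,0,0.045],[0,0,0,0.03,-0.03,0,0.045],[0,0,0,0,-0.03,0,0.045],[0,0,0,0,-0.03,0,0.045],[0,0,0,0,-0.03,0,0.045],[0,0,0,0,0,0,0.045],[0,0,0,0,0,0,0.045]]]'
python3 - <<'E'
from h import *
a,b=cams.capture("top"),cams.capture("scene")
f=lambda i,k:cv2.resize(i[:,:,::-1],None,fx=k,fy=k,interpolation=cv2.INTER_CUBIC)
A=f(a[170:260,285:430],4);B=f(b[165:290,195:380],3.1)[:,:580]
o=np.zeros((360+len(B),580,3),np.uint8);o[:360]=A;o[360:,:B.shape[1]]=B
cv2.imwrite("pics/e.png",o[:600])
cv2.imwrite("pics/tope.png",a[:,:,::-1])
E
```

```text
t 14.50 phi -119.8 r 55.20 resist 1.84 radial 2.48 Fz -0.6
time_s: 15.4
tcp_pos: [0.6199, 0.0236, 0.1926]
ee_rot: [[-0.998, -0.063, -0.001], [-0.063, 0.998, -0.0], [0.001, -0.0, -1.0]]
wrist_force: [0.2, 0.5, 0.1]
gripper_width: 0.516
gripper_force: 0.0
time_s: 16.4
tcp_pos: [0.4853, -0.2255, 0.1911]
ee_rot: [[-0.998, -0.062, -0.001], [-0.062, 0.998, 0.0], [0.001, 0.0, -1.0]]
wrist_force: [-0.8, 1.3, 0.0]
gripper_width: 0.511
gripper_force: 0.0
```

View pics/e.png

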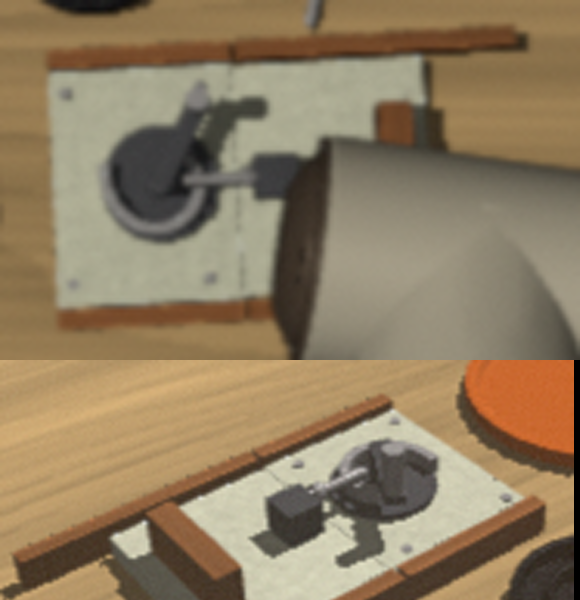

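Both views show the seam shut to a hairline (crop (238,180)), the hook round the bolt head, and the peg free at (198,98). I'm handing the job in.

```bash
python3 -c "
from station import r
print(r.finish_job())"
```

```text
the job is handed in; nothing more can be done
None
```

I slid the loose half up to the buffers and swung the cam clockwise about 3.8 rad until it pulled up at about 9 N on the peg (8–11 N is properly tight). I then let go and handed in at about 16.5 s with the seam shut to a hairline; the other tack was not touched.

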